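# Find the release notch in the case rail by touch and press the key to pop the cover

## Task

The control case's cover is released by a key sunk in a notch somewhere along the rail on its near top edge. Put a fingertip on top of the rail at one of its ends, sweep it along to find the notch, then press the key inside it all the way down so that it stays down and the cover pops up, and move clear. Do not touch or lift the cover itself, grasp nothing, and leave the things standing around where they are.

Things in the scene. Friction and masses are not known exactly. Their poses are not given: they have to be found in the camera images.
- case: Fixed white control case, 260 mm deep (x) by 440 wide (y) by 95 high. Origin: centre of its underside; x points to its far side, y to its left, z up. Along its near top edge runs an aluminium rail (see rail_mid). Behind the rail is a 38 mm strip of bare deck at z = 95 mm, then the cover. Handles, a switch and lamps stick out up to 27 mm from the near upright face, below z = 85 mm.
- rail_left (a point): Left end of the rail's top, on its centre line: (-116, 220, 117) mm in the case's frame. The outer 128 mm of the rail at this end never holds the notch (it stands 0.2 mm prouder than the middle part); a sweep starts on it or on the same part at the other end.
- rail_mid (a point): Middle of the rail's top, at (-116, 0, 117) mm in the case's frame; not the notch's place. The rail is 28 mm wide (x), 440 long (y), its top level, 22 mm over the deck. One notch 50 mm long (y) cuts through its whole width, open to top, front and back. Its place changes every time and is not given: its middle lies within 65 mm either side of this point. The key fills it up to 8 mm below the top.
- rail_right (a point): Right end of the rail's top, on its centre line: (-116, -220, 117) mm in the case's frame. The outer 128 mm here is plain too, as at the left end.
- key (a joint): Release key in the notch, 48 mm (y) by 27 mm (x), same aluminium as the rail. 0 = up (top 8 mm below the rail's top); 0.008 m = fully down on its stop (16 mm below the rail's top). It slides straight down against about 7 N of friction, has no return spring and stays where it is pushed; a linkage raises the cover as it goes down.
- cover: Flat grey cover plate, 130 mm (x) by 280 mm (y) by 6 mm, lying on the case's deck behind the rail, hinged at its far edge. Origin: middle of the hinge edge, on its underside; z is its normal. Its near edge is 52 mm behind the rail's centre line. The key alone should raise it: with the key fully down it stands open 0.11 rad, its near edge 14 mm up.
- bottle: Bystander: small clear bottle, 38 mm across, 85 mm high, loose on the case's deck left of the cover. Origin: centre of its underside.
- electrode: Bystander: brass electrode block 30 x 50 x 20 mm with a short copper pin on top, loose on the case's deck right of the cover. Origin: centre of its underside.
- driver: Bystander: screwdriver 170 mm long, lying on the bench to the left of the case.
- collar: Bystander: steel collar, 48 mm across with a 26 mm bore, 18 mm high, on the bench to the right of the case. Origin: centre of its underside.

How it is judged:
On the way, in this order (a step that is already met when the one before it is completed fails the run):
1. a fingertip touches the rail's outer part (the 128 mm at either end), from above, with the key still up (contact force between the fingers and case above 0.3 N and x of the grasp point in the frame of case below -0.07 m and z of the grasp point in the frame of case above 0.105 m and value of joint key below 0.002 m), for 0.1 s.
2. the key in the notch is pressed down (value of joint key above 0.0065 m), for 0.1 s.
At the end, for the whole second after the job is handed in: The key is down at least 6.5 of its 8 mm and stays there, the cover stands open by more than 0.08 rad, and the four bystanders are within 20 mm of where they stood (value of joint key above 0.0065 m and angle between cover's own z axis and vertical above 0.08 rad and distance of each of bottle, electrode, driver, collar from where it was at the start of the episode below 0.02 m); the robot touches nothing.
It fails at once if the robot touches the cover (more than 0.5 N) (contact force between any of the fingers, the arm and cover above 0.5 N).
It fails at once if a bystander is moved or lifted by more than 20 mm (distance of any of bottle, electrode, driver, collar from where it was at the start of the episode above 0.02 m).
It also fails if it takes over 51 s, if anything falls off the work surface, if the arm or the gripper's body presses on something with over 40 N, if the wrist force passes 120 N, or if a joint passes its speed limit or range.

## Robot

A 7-joint arm with a two-finger parallel gripper is mounted at the origin on the work surface. World frame = base frame: x ahead of the robot, y to its left, z up, the work surface at z = 0. Lengths are in m, angles in rad, forces in N, time in s.
With the tool pointing down it reaches from about 0.425 to 1.025 m from the base axis. Payload 9.4 kg.
Tool frame: the origin (TCP) lies on the centre line of the jaws, within the pads' length; the fingertips stand 22 mm ahead of it and the grasp point (between the pads) lies 3 mm ahead of it; z points along the fingers, x is the direction in which the jaws open and shut, and the axes are right-handed (so a half turn about z gives the same grasp; the last joint's range is limited). The gripper opens to 93 mm and grips with 3 to 60 N. Pads are 15 mm wide; open, the fingers measure 128 mm over their backs; the gripper's body (75 mm by 188 mm) begins 65 mm behind the grasp point.
Start: joints at [-1.408, 0.599, -0.003, 1.599, 0.002, 0.943, -0.08], TCP at [0.172, 0.704, 0.241] pointing down, gripper open.
Joint ranges: [-2.57, 2.57], [-0.35, 1.97], [-1.29, 1.29], [0.11, 2.56], [-1.05, 4.19], [0.11, 1.86], [-2.63, 2.63]. Speed limits (rad/s): [2.22, 2.22, 3.01, 3.01, 3.14, 3.14, 3.14].

## Interface

Orientations are given as a rotation vector (axis times angle).
In Python, from plant import manip, imaging, job_done gives the robot as it stands. The module is installed in compiled form; this text tells all that it offers.
- The arm moves only by the shell command python3 -m creep 'ROWS' [OPENING] [FORCE]. ROWS is JSON, a list of rows, each an object of numbers: "dx", "dy", "dz": the shift along the tool's x, y, z in m; "twist": the turn about the tool's z in degrees. A call has 1 to 20 rows; each row is the pose to reach, as a shift and turn from the pose commanded when the call began, along the tool's axes at that moment; what a row does not reach only later rows make up. A row lasts 1/12 s, in which the tool goes at most 41.7 mm and 7.16 degrees, less where a joint would pass 70% of its speed; a pose out of reach is approached as far as the arm can. A call with a gripper value outside its range is refused whole. OPENING is the closure, from -1 (fully open) to 1 (shut), so that 0 is half open, set as the call begins (- or left out, the last holds). The fingers move at their own pace and stop on an object; FORCE is the grip in N (left out, the last holds). Time passes only in rows, so rows that repeat a pose let the fingers close. It gives the time, the measured TCP pose, the force and the opening at its end, in the units of the state.
- manip.observe(): the state, without advancing time (a new reading comes with each control period).
- imaging.grab_frame(name): name is "side" or "top"; returns a dict with "color" (420x560x3 uint8, red, green, blue), "range_z" (420x560 float32, m along the optical axis (not along the pixel's ray), 0 where there is no reading), "fx", "fy", "cx", "cy" (pixels), "cam_to_world" (4x4, takes a point from camera to world coordinates). Camera axes: x right, y up, looking along -z (the intrinsics and any distortion apply to the point x, -y, -z); pixel columns grow to the right and rows downward; lengths in m; the calibration is good to about 2 mm. A picture is of the moment at which its call begins.
- job_done(): hands the job in, once; it reports no verdict.
The state is a dict: "t": time; "joint_pos": joint angles; "joint_velocities": joint speeds; "joint_efforts": joint torques, N m; "eef_pos": TCP position; "ee_rot": TCP orientation; "contact_force": force on the tool from outside, world axes, zero at the start; "moment": the same for the moment, N m; "width": finger opening in m.
Only numpy, scipy, OpenCV 4.12 (cv2) and the standard library are available. Lean on these libraries where they do the work, as an engineer would, in place of code of your own. Each camera call takes 0.05 s, during which the arm holds its last target. There are 200 camera calls.

## Working session

There is one attempt and no reset: what is moved stays moved. The work goes in short steps, Python scripts to look and compute and a shell command to move; the robot and the scene stay as the last step left them, time stands still between calls to the robot, and variables do not carry over. Pictures are saved under pics/ and viewed, about 8 in all and at most 12, crops included, and the job is handed in when it is done.

```bash
mkdir -p pics
cat > h.py <<'E'
from plant import manip, imaging
import numpy as np, cv2
def grab(n,f=None):
    g=imaging.grab_frame(n)
    if f: cv2.imwrite('pics/'+f,g['color'][:,:,::-1])
    return g
def pts(g):
    z=g['range_z']; v,u=np.indices(z.shape)
    x=(u-g['cx'])/g['fx']*z; y=-(v-g['cy'])/g['fy']*z
    P=np.stack([x,y,-z,np.ones_like(z)],-1)@np.array(g['cam_to_world']).T
    P=P[...,:3]; P[z<=0]=np.nan
    return P
E
python3 - <<'E'
from h import *
for n in('top','side'):
    g=grab(n,n+'0.png'); np.savez(n+'0.npz',**g); print(n,np.round(g['cam_to_world'],3),g['fx'],g['cx'],g['cy'],[k for k in g])
print(manip.observe())
E
```

```text
top [[-1.100e-02  9.920e-01 -1.290e-01  4.400e-01]
 [-1.000e+00 -1.100e-02 -1.000e-03  1.600e-02]
 [-2.000e-03  1.290e-01  9.920e-01  1.202e+00]
 [ 0.000e+00  0.000e+00  0.000e+00  1.000e+00]] 435.0620162764787 274.6357626044874 211.65059094386407 ['color', 'range_z', 'fx', 'fy', 'cx', 'cy', 'cam_to_world']
side [[ 0.94   0.259 -0.222  0.323]
 [-0.341  0.676 -0.653 -0.805]
 [-0.019  0.69   0.724  1.023]
 [ 0.     0.     0.     1.   ]] 521.7847189750141 272.77132227936715 216.805458683202 ['color', 'range_z', 'fx', 'fy', 'cx', 'cy', 'cam_to_world']
{'t': 0.1, 'joint_pos': array([-1.40771026,  0.60001639, -0.00251935,  1.60001999,  0.00183823,
        0.9428601 , -0.0797793 ]), 'joint_velocities': array([ 3.50068755e-04, -1.76159536e-03,  1.86369628e-04, -1.73914993e-03,
       -1.37560674e-03,  6.94819022e-06,  3.31664753e-04]), 'joint_efforts': array([ 5.39759902e-03, -7.66555166e+01,  1.50226191e+00, -2.52936602e+01,
       -5.23069734e-02,  1.36546695e-02,  1.00418017e-04]), 'eef_pos': array([0.17212727, 0.70388411, 0.23987808]), 'ee_rot': array([ 2.47038173e+00,  1.93932388e+00, -1.43430197e-03]), 'contact_force': array([-0.18357407, -0.09795847,  0.17261303]), 'moment': array([ 0.00785729, -0.0229211 ,  0.06766205]), 'width': 0.09311656425709279}
```

View pics/top0.png

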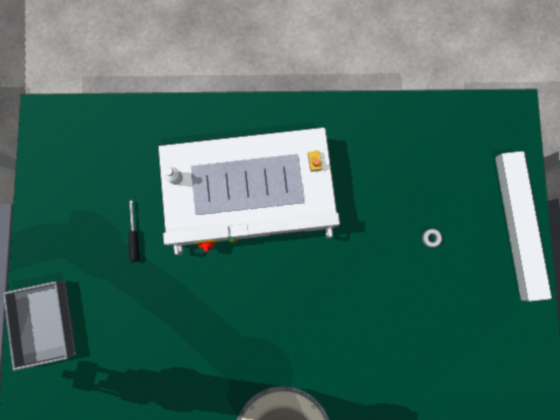

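View pics/side0.png

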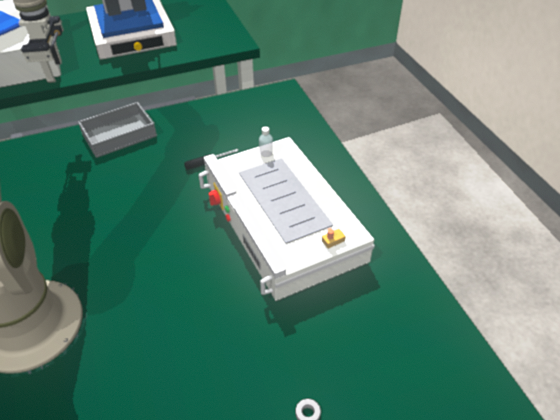

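The top view shows the case with the rail running from (165,238) to (338,220). A lighter patch at about (238,229) is likely the notch. The bottle is at (174,176), the electrode at (315,160), the driver at (134,230) and the collar at (432,238). Next I'll measure the rail from the depth data.

Run:
```python
from h import *
for n in('top','side'):
    g=dict(np.load(n+'0.npz')); P=pts(g); c=g['color'].astype(int)
    white=(c.min(-1)>170)
    A=P.reshape(-1,3)
    reg=(A[:,0]>.4)&(A[:,0]<.85)&(abs(A[:,1]-.08)<.32)
    h,e=np.histogram(A[reg,2],bins=np.arange(.06,.2,.005)); print(n,list(zip(np.round(e,3),h)))
    m=reg&(A[:,2]>.108)&(A[:,2]<.125)
    mi=m.reshape(P.shape[:2]).astype(np.uint8)
    k,l,s,_=cv2.connectedComponentsWithStats(mi); i=1+s[1:,4].argmax(); print(s[1:][s[1:,4]>20])
    Q=P[l==i]; print(n,len(Q),'z',np.median(Q[:,2]),cv2.minAreaRect((Q[:,:2]*1000).astype(np.float32)),cv2.boxPoints(cv2.minAreaRect((Q[:,:2]*1000).astype(np.float32))).round())
    m=reg&(A[:,2]>.085)&(A[:,2]<.104); Q=A[m]; print('deck z',np.median(Q[:,2]),cv2.boxPoints(cv2.minAreaRect((Q[:,:2]*1000).astype(np.float32))).round())
    # grey
g=dict(np.load('top0.npz'));c=cv2.resize(g['color'][190:260,150:350],None,fx=4,fy=4,interpolation=cv2.INTER_CUBIC)
c=cv2.convertScaleAbs(c,alpha=1.0); c=(255*np.clip((c.astype(float)-130)/125,0,1)).astype(np.uint8)
s=dict(np.load('side0.npz'))['color'][130:300,180:380]; s=cv2.resize(s,None,fx=1.7,fy=1.7)
cv2.imwrite('pics/c1.png',c[:,:,::-1])
```

```text
top [(np.float64(0.06), np.int64(57)), (np.float64(0.065), np.int64(88)), (np.float64(0.07), np.int64(75)), (np.float64(0.075), np.int64(97)), (np.float64(0.08), np.int64(61)), (np.float64(0.085), np.int64(404)), (np.float64(0.09), np.int64(6053)), (np.float64(0.095), np.int64(4779)), (np.float64(0.1), np.int64(2962)), (np.float64(0.105), np.int64(284)), (np.float64(0.11), np.int64(838)), (np.float64(0.115), np.int64(1090)), (np.float64(0.12), np.int64(42)), (np.float64(0.125), np.int64(11)), (np.float64(0.13), np.int64(25)), (np.float64(0.135), np.int64(30)), (np.float64(0.14), np.int64(13)), (np.float64(0.145), np.int64(39)), (np.float64(0.15), np.int64(42)), (np.float64(0.155), np.int64(26)), (np.float64(0.16), np.int64(3)), (np.float64(0.165), np.int64(6)), (np.float64(0.17), np.int64(7)), (np.float64(0.175), np.int64(36)), (np.float64(0.18), np.int64(11)), (np.float64(0.185), np.int64(0)), (np.float64(0.19), np.int64(0)), (np.float64(0.195), np.int64(0))]
[[ 308  150   14   21  189]
 [ 169  171   13   14   33]
 [ 238  213  101   22 1054]
 [ 163  226   80   18  769]]
top 1054 z 0
[... 920 characters left out ...]
at64(0.15), np.int64(34)), (np.float64(0.155), np.int64(27)), (np.float64(0.16), np.int64(14)), (np.float64(0.165), np.int64(9)), (np.float64(0.17), np.int64(10)), (np.float64(0.175), np.int64(21)), (np.float64(0.18), np.int64(12)), (np.float64(0.185), np.int64(0)), (np.float64(0.19), np.int64(0)), (np.float64(0.195), np.int64(0))]
[[ 259  146   14    8   71]
 [ 204  154   82  121 1621]
 [ 321  228   25   17  219]]
side 1621 z 0.11700047134818004 ((537.7439575195312, 75.55641174316406), (30.818052291870117, 446.5397033691406), 5.872788429260254) [[ 500.  296.]
 [ 545. -148.]
 [ 576. -145.]
 [ 530.  299.]]
deck z 0.09676402083187696 [[ 484.  293.]
 [ 528. -151.]
 [ 805. -124.]
 [ 762.  320.]]
```

View pics/c1.png

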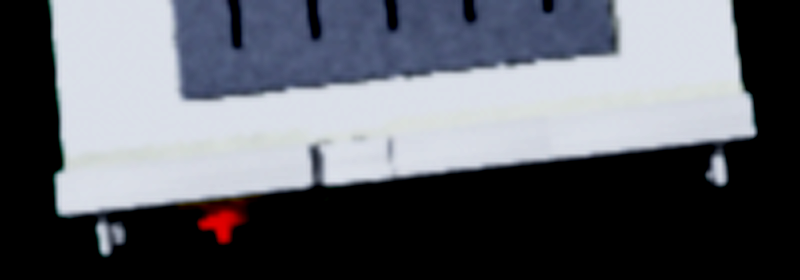

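The crop shows the notch's slits at crop (316,165) and (390,158), which are top-image pixels (229,231) and (247.5,229.5). Both bystanders on the deck are well behind the rail. I'll check the notch by casting rays and work out the approach shift.

```bash
cat >> h.py <<'E'
from scipy.spatial.transform import Rotation as R
def ray(g,u,v,z):
    T=np.array(g['cam_to_world']); d=T[:3,:3]@[(u-g['cx'])/g['fx'],-(v-g['cy'])/g['fy'],-1]; o=T[:3,3]
    return o+d*(z-o[2])/d[2]
yaw=np.radians(5.87); MID=np.array([.539,.077])
ex=np.array([np.cos(yaw),np.sin(yaw)]); ey=np.array([-np.sin(yaw),np.cos(yaw)])
def case(p): d=np.array(p[:2])-MID; return np.round([d@ex*1000,d@ey*1000],1)  # mm rel rail_mid
def world(x,y): return MID+ex*x/1e3+ey*y/1e3
def rep(tgt=None):
    s=manip.observe(); p=s['eef_pos']; M=R.from_rotvec(s['ee_rot']).as_matrix()
    print('t',s['t'],'case',case(p),'tipz',p[2]-.022,'yawx',np.degrees(np.arctan2(M[1,0],M[0,0])),'F',np.round(s['contact_force'],2),'w',s['width'], 'tilt',np.degrees(np.arccos(-M[2,2])))
    if tgt is not None: print('shift tool mm',np.round(M.T@(np.array(tgt)-p)*1000,1))
E
python3 - <<'E'
from h import *
g=dict(np.load('top0.npz')); s=dict(np.load('side0.npz'))
for u,v in [(229,231),(247.5,229.5),(164.5,238.5),(338.5,219.5),(165,243),(338,224)]: print(u,v,ray(g,u,v,.117).round(4),case(ray(g,u,v,.117)))
Q=pts(s)
rep([*world(0,150),.24])
c=g['color'][...,:].astype(int); c2=s['color'].astype(int)
for gg in(g,s):
    P=pts(gg); A=P.reshape(-1,3); k=(A[:,2]>.105)&(A[:,2]<.2); A=A[k]; B=np.array([((a[:2]-MID)@ex,(a[:2]-MID)@ey) for a in A])
    m=(B[:,0]>.04)&(B[:,0]<.25)&(abs(B[:,1])<.23)
    for side in(1,-1):
        q=m&(B[:,1]*side>0); print('bystander',side,np.median(B[q],0)*1000,A[q,2].max())
E
```

```text
229 231 [0.5337 0.131  0.117 ] [ 0.2 54.3]
247.5 229.5 [0.5369 0.0847 0.117 ] [-1.3  7.9]
164.5 238.5 [0.5167 0.292  0.117 ] [-2.000e-01  2.162e+02]
338.5 219.5 [ 0.5595 -0.1437  0.117 ] [  -2.2 -221.6]
165 243 [0.5055 0.2905 0.117 ] [-11.5 215.8]
338 224 [ 0.5482 -0.1421  0.117 ] [ -13.3 -218.9]
t 0.1 case [-300.8  661.1] tipz 0.21787807801293613 yawx 76.2659513062916 F [-0.18 -0.1   0.17] w 0.09311656425709279 tilt 0.07466560802475221
shift tool mm [-3.806e+02  4.549e+02  4.000e-01]
bystander 1 [148.68873912 173.58302909] 0.1821188409050405
bystander -1 [ 153.65212078 -178.64600297] 0.13894273082473618
bystander 1 [145.72068869 164.6997789 ] 0.18181356777001956
bystander -1 [ 143.25073388 -184.60221082] 0.1406582178553416
```

```bash
python3 -m creep '[{"dx":-0.010,"dy":0.012,"twist":2},{"dx":-0.032,"dy":0.038,"twist":6},{"dx":-0.056,"dy":0.067,"twist":10.5},{"dx":-0.080,"dy":0.096,"twist":15},{"dx":-0.104,"dy":0.125,"twist":19.5},{"dx":-0.128,"dy":0.153,"twist":24},{"dx":-0.152,"dy":0.182,"twist":28.5},{"dx":-0.176,"dy":0.211,"twist":33},{"dx":-0.200,"dy":0.240,"twist":37.5},{"dx":-0.224,"dy":0.268,"twist":42},{"dx":-0.248,"dy":0.297,"twist":46.5},{"dx":-0.272,"dy":0.326,"twist":51},{"dx":-0.296,"dy":0.354,"twist":55.5},{"dx":-0.320,"dy":0.383,"twist":60},{"dx":-0.344,"dy":0.412,"twist":64.5},{"dx":-0.364,"dy":0.435,"twist":68},{"dx":-0.376,"dy":0.450,"twist":70},{"dx":-0.381,"dy":0.455,"twist":70.4},{"dx":-0.381,"dy":0.455,"twist":70.4},{"dx":-0.381,"dy":0.455,"twist":70.4}]' 1 20
python3 - <<'E'
from h import *
rep([*world(0,150),.117+.022+.008])
a=grab('top')['color'];b=grab('side')['color']
a=cv2.resize(a[100:300,120:390],(540,400)); b=cv2.resize(b[40:300,140:400],(260,260))
im=np.zeros((400,800,3),np.uint8); im[:,:540]=a; im[:260,540:]=b
cv2.imwrite('pics/m1.png',im[:,:,::-1])
E
```

```text
t 0.1 case [-300.8  661.1] tipz 0.21787807801293613 yawx 76.2659513062916 F [-0.18 -0.1   0.17] w 0.09311656425709279 tilt 0.07466560802475221
shift tool mm [-380.4  454.9   93.4]schema error: expected keys dx, dy, dz, twist
```

View pics/m1.png

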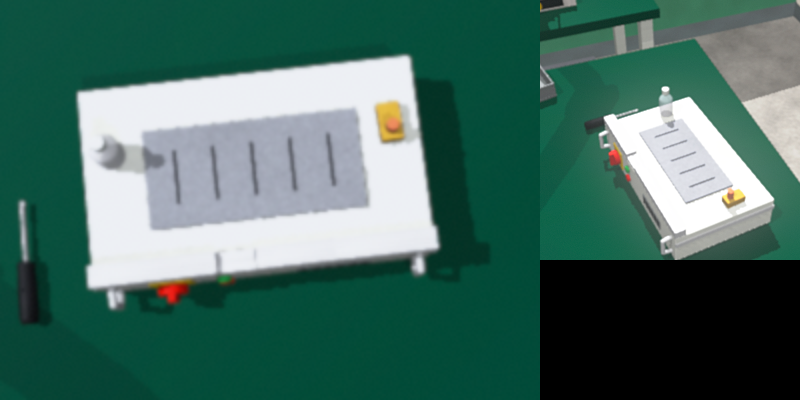

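The move was refused because every row needs all four keys, so the picture shows the scene unchanged. I'll resend it with dz included.

```bash
python3 -m creep '[{"dx":-0.010,"dy":0.012,"dz":0,"twist":2},{"dx":-0.032,"dy":0.038,"dz":0,"twist":6},{"dx":-0.056,"dy":0.067,"dz":0,"twist":10.5},{"dx":-0.080,"dy":0.096,"dz":0,"twist":15},{"dx":-0.104,"dy":0.125,"dz":0,"twist":19.5},{"dx":-0.128,"dy":0.153,"dz":0,"twist":24},{"dx":-0.152,"dy":0.182,"dz":0,"twist":28.5},{"dx":-0.176,"dy":0.211,"dz":0,"twist":33},{"dx":-0.200,"dy":0.240,"dz":0,"twist":37.5},{"dx":-0.224,"dy":0.268,"dz":0,"twist":42},{"dx":-0.248,"dy":0.297,"dz":0,"twist":46.5},{"dx":-0.272,"dy":0.326,"dz":0,"twist":51},{"dx":-0.296,"dy":0.354,"dz":0,"twist":55.5},{"dx":-0.320,"dy":0.383,"dz":0,"twist":60},{"dx":-0.344,"dy":0.412,"dz":0,"twist":64.5},{"dx":-0.364,"dy":0.435,"dz":0,"twist":68},{"dx":-0.376,"dy":0.450,"dz":0,"twist":70},{"dx":-0.381,"dy":0.455,"dz":0,"twist":70.4},{"dx":-0.381,"dy":0.455,"dz":0,"twist":70.4},{"dx":-0.381,"dy":0.455,"dz":0,"twist":70.4}]' 1 20
python3 - <<'E'
from h import *
rep([*world(0,150),.117+.022+.008])
a=grab('top')['color'];b=grab('side')['color']
a=cv2.resize(a[100:300,120:390],(540,400)); b=cv2.resize(b[40:300,140:400],(260,260))
im=np.zeros((400,800,3),np.uint8); im[:,:540]=a; im[:260,540:]=b
cv2.imwrite('pics/m2.png',im[:,:,::-1])
E
```

```text
t: 1.87
eef_pos: [0.5231, 0.227, 0.2405]
ee_rot: [-3.137, -0.163, 0.001]
contact_force: [0.5, 0.7, -0.4]
width: 0.0009
t 1.8667 case [ -0.5 150.8] tipz 0.21846485566528887 yawx 5.955706142678635 F [ 0.5   0.73 -0.37] w 0.0008501071255741582 tilt 0.043564459507265806
shift tool mm [ 0.6  0.9 93.5]
```

View pics/m2.png

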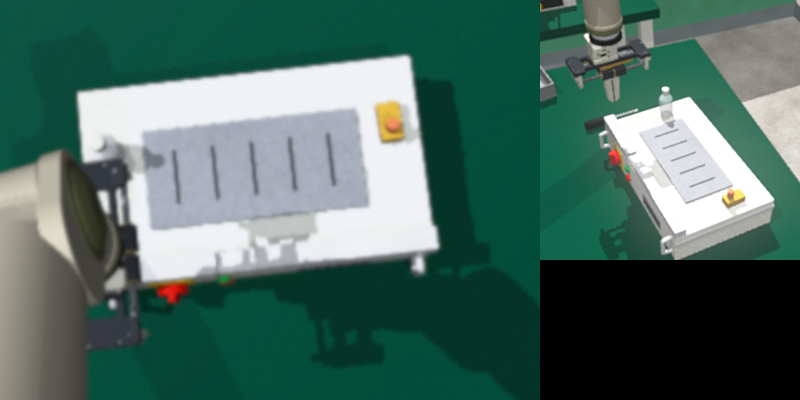

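The gripper is shut and above the left part of the rail, at case y of about 150 mm. Its body ends about 35 mm short of the bottle, so I'll descend.

```bash
python3 -m creep '[{"dx":0.0005,"dy":0,"dz":0.012,"twist":0},{"dx":0.0005,"dy":0,"dz":0.032,"twist":0},{"dx":0.0005,"dy":0,"dz":0.055,"twist":0},{"dx":0.0005,"dy":0,"dz":0.075,"twist":0},{"dx":0.0005,"dy":0,"dz":0.088,"twist":0},{"dx":0.0005,"dy":0,"dz":0.095,"twist":0},{"dx":0.0005,"dy":0,"dz":0.095,"twist":0},{"dx":0.0005,"dy":0,"dz":0.095,"twist":0}]'
python3 -m creep '[{"dx":0,"dy":0,"dz":0.001,"twist":0},{"dx":0,"dy":0,"dz":0.002,"twist":0},{"dx":0,"dy":0,"dz":0.003,"twist":0},{"dx":0,"dy":0,"dz":0.004,"twist":0},{"dx":0,"dy":0,"dz":0.005,"twist":0},{"dx":0,"dy":0,"dz":0.005,"twist":0}]'
python3 -c "
from h import *
rep()"
```

```text
t: 2.63
eef_pos: [0.5239, 0.2269, 0.1458]
ee_rot: [-3.137, -0.163, 0.0]
contact_force: [-0.4, -0.2, 0.9]
width: 0.0009
t: 3.13
eef_pos: [0.5242, 0.2261, 0.1406]
ee_rot: [-3.137, -0.161, -0.0]
contact_force: [-0.1, 0.6, -0.7]
width: 0.0004
t 3.1333 case [  0.5 149.9] tipz 0.11863678877801742 yawx 5.863078230142555 F [-0.06  0.61 -0.65] w 0.0004418247640965491 tilt 0.0036389527496560993
```

```bash
python3 -m creep '[{"dx":0,"dy":0,"dz":0.0004,"twist":0},{"dx":0,"dy":0,"dz":0.0008,"twist":0},{"dx":0,"dy":0,"dz":0.0012,"twist":0},{"dx":0,"dy":0,"dz":0.0012,"twist":0}]'
python3 -m creep '[{"dx":0,"dy":0,"dz":0.0004,"twist":0},{"dx":0,"dy":0,"dz":0.0008,"twist":0},{"dx":0,"dy":0,"dz":0.0008,"twist":0}]'
python3 -c "
from h import *
rep()"
```

```text
t: 3.47
eef_pos: [0.5242, 0.2261, 0.1394]
ee_rot: [3.137, 0.161, 0.0]
contact_force: [-0.5, 0.2, 0.0]
width: 0.0002
t: 3.72
eef_pos: [0.5242, 0.2261, 0.1394]
ee_rot: [-3.137, -0.16, -0.0]
contact_force: [-2.8, -0.7, 10.5]
width: 0.0004
t 3.7167 case [  0.6 149.8] tipz 0.11736242239541572 yawx 5.852702183235083 F [-2.79 -0.69 10.48] w 0.00042593461833570983 tilt 0.029859968773492337
```

Contact is made on the outer part: 10 N with the tip at z = 117.4 mm. Now I'll sweep right (+dy) under this light press.

```bash
python3 -m creep '[{"dx":0,"dy":0.002,"dz":0,"twist":0},{"dx":0,"dy":0.005,"dz":0,"twist":0},{"dx":0,"dy":0.009,"dz":0,"twist":0},{"dx":0,"dy":0.013,"dz":0,"twist":0},{"dx":0,"dy":0.017,"dz":0,"twist":0},{"dx":0,"dy":0.021,"dz":0,"twist":0},{"dx":0,"dy":0.025,"dz":0,"twist":0},{"dx":0,"dy":0.029,"dz":0,"twist":0},{"dx":0,"dy":0.033,"dz":0,"twist":0},{"dx":0,"dy":0.037,"dz":0,"twist":0},{"dx":0,"dy":0.041,"dz":0,"twist":0},{"dx":0,"dy":0.045,"dz":0,"twist":0},{"dx":0,"dy":0.049,"dz":0,"twist":0},{"dx":0,"dy":0.053,"dz":0,"twist":0},{"dx":0,"dy":0.057,"dz":0,"twist":0},{"dx":0,"dy":0.060,"dz":0,"twist":0}]'
python3 -m creep '[{"dx":0,"dy":0.003,"dz":0,"twist":0},{"dx":0,"dy":0.006,"dz":0,"twist":0},{"dx":0,"dy":0.009,"dz":0,"twist":0},{"dx":0,"dy":0.012,"dz":0,"twist":0},{"dx":0,"dy":0.015,"dz":0,"twist":0},{"dx":0,"dy":0.018,"dz":0,"twist":0},{"dx":0,"dy":0.020,"dz":0,"twist":0}]'
python3 -c "
from h import *
rep()"
```

```text
t: 5.05
eef_pos: [0.531, 0.1678, 0.1393]
ee_rot: [-3.135, -0.162, -0.003]
contact_force: [-1.0, 4.3, 6.3]
width: 0.0005
t: 5.63
eef_pos: [0.5329, 0.1475, 0.1392]
ee_rot: [-3.136, -0.162, -0.002]
contact_force: [-0.4, 4.7, 7.7]
width: 0.0002
t 5.6333 case [ 1.1 70.7] tipz 0.11716569206560826 yawx 5.899057191919107 F [-0.38  4.67  7.66] w 0.00023173159874629784 tilt 0.10948071121906125
```

The tip dropped about 0.2 mm where the prouder part ends, as expected, and it is still on the rail. I'll continue in 5 mm steps.

```bash
for i in 1 2 3 4 5 6 7 8; do :; done
python3 -m creep '[{"dx":0,"dy":0.0025,"dz":0,"twist":0},{"dx":0,"dy":0.005,"dz":0,"twist":0},{"dx":0,"dy":0.005,"dz":0,"twist":0}]'
python3 -m creep '[{"dx":0,"dy":0.0025,"dz":0,"twist":0},{"dx":0,"dy":0.005,"dz":0,"twist":0},{"dx":0,"dy":0.005,"dz":0,"twist":0}]'
python3 -m creep '[{"dx":0,"dy":0.0025,"dz":0,"twist":0},{"dx":0,"dy":0.005,"dz":0,"twist":0},{"dx":0,"dy":0.005,"dz":0,"twist":0}]'
python3 -m creep '[{"dx":0,"dy":0.0025,"dz":0,"twist":0},{"dx":0,"dy":0.005,"dz":0,"twist":0},{"dx":0,"dy":0.005,"dz":0,"twist":0}]'
python3 -m creep '[{"dx":0,"dy":0.0025,"dz":0,"twist":0},{"dx":0,"dy":0.005,"dz":0,"twist":0},{"dx":0,"dy":0.005,"dz":0,"twist":0}]'
python3 -m creep '[{"dx":0,"dy":0.0025,"dz":0,"twist":0},{"dx":0,"dy":0.005,"dz":0,"twist":0},{"dx":0,"dy":0.005,"dz":0,"twist":0}]'
python3 -c "
from h import *
rep()"
```

```text
t: 5.88
eef_pos: [0.5334, 0.1421, 0.1392]
ee_rot: [-3.136, -0.161, -0.002]
contact_force: [-0.2, 1.9, 7.7]
width: 0.0003
t: 6.13
eef_pos: [0.5339, 0.1371, 0.1392]
ee_rot: [-3.136, -0.161, -0.002]
contact_force: [-0.6, 3.0, 6.8]
width: 0.0003
t: 6.38
eef_pos: [0.5344, 0.1321, 0.1391]
ee_rot: [-3.136, -0.161, -0.002]
contact_force: [-1.5, 3.3, 5.0]
width: 0.0004
t: 6.63
eef_pos: [0.5349, 0.127, 0.139]
ee_rot: [-3.137, -0.161, -0.002]
contact_force: [-0.5, 3.0, 4.0]
width: 0.0004
t: 6.88
eef_pos: [0.5347, 0.1207, 0.1385]
ee_rot: [3.137, 0.159, -0.001]
contact_force: [-0.9, 0.0, 0.3]
width: 0.0007
t: 7.13
eef_pos: [0.5354, 0.1159, 0.1385]
ee_rot: [3.137, 0.159, -0.001]
contact_force: [-0.5, 0.0, 0.3]
width: 0.0006
t 7.1333 case [ 0.4 39. ] tipz 0.11648267939973783 yawx 5.8113861599445515 F [-0.53  0.03  0.32] w 0.0006419125046168488 tilt 0.037373002727871606
```

The force fell to zero between case y of 50 and 44 mm, which puts the notch's left wall at about 54 mm. That matches the image (8 to 54 mm, centre about 31). I'll centre the finger and press down.

```bash
python3 -m creep '[{"dx":0,"dy":0.003,"dz":0,"twist":0},{"dx":0,"dy":0.006,"dz":0,"twist":0},{"dx":0,"dy":0.0085,"dz":0,"twist":0},{"dx":0,"dy":0.0085,"dz":0,"twist":0},{"dx":0,"dy":0.0085,"dz":0.001,"twist":0},{"dx":0,"dy":0.0085,"dz":0.002,"twist":0},{"dx":0,"dy":0.0085,"dz":0.003,"twist":0},{"dx":0,"dy":0.0085,"dz":0.004,"twist":0},{"dx":0,"dy":0.0085,"dz":0.005,"twist":0},{"dx":0,"dy":0.0085,"dz":0.005,"twist":0}]'
python3 -m creep '[{"dx":0,"dy":0,"dz":0.001,"twist":0},{"dx":0,"dy":0,"dz":0.002,"twist":0},{"dx":0,"dy":0,"dz":0.003,"twist":0},{"dx":0,"dy":0,"dz":0.004,"twist":0},{"dx":0,"dy":0,"dz":0.005,"twist":0},{"dx":0,"dy":0,"dz":0.005,"twist":0}]'
python3 -m creep '[{"dx":0,"dy":0,"dz":0.001,"twist":0},{"dx":0,"dy":0,"dz":0.002,"twist":0},{"dx":0,"dy":0,"dz":0.003,"twist":0},{"dx":0,"dy":0,"dz":0.004,"twist":0},{"dx":0,"dy":0,"dz":0.005,"twist":0},{"dx":0,"dy":0,"dz":0.005,"twist":0}]'
python3 -c "
from h import *
rep()"
```

```text
t: 7.97
eef_pos: [0.5362, 0.1083, 0.1334]
ee_rot: [3.137, 0.161, -0.0]
contact_force: [-0.6, -0.1, 0.3]
width: 0.0006
t: 8.47
eef_pos: [0.5363, 0.1083, 0.1289]
ee_rot: [-3.137, -0.16, -0.0]
contact_force: [-0.8, 0.3, 2.7]
width: 0.0004
t: 8.97
eef_pos: [0.5363, 0.1083, 0.1238]
ee_rot: [-3.137, -0.161, -0.0]
contact_force: [-0.2, 0.1, 4.1]
width: 0.0006
t 8.9667 case [ 0.5 31.4] tipz 0.10184364531942833 yawx 5.8588510087536 F [-0.18  0.11  4.13] w 0.000552120152619442 tilt 0.016752335579597735
```

```bash
python3 -m creep '[{"dx":0,"dy":0,"dz":0.0005,"twist":0},{"dx":0,"dy":0,"dz":0.001,"twist":0},{"dx":0,"dy":0,"dz":0.0014,"twist":0},{"dx":0,"dy":0,"dz":0.0014,"twist":0}]'
python3 -m creep '[{"dx":0,"dy":0,"dz":0.0004,"twist":0},{"dx":0,"dy":0,"dz":0.0008,"twist":0},{"dx":0,"dy":0,"dz":0.0008,"twist":0}]'
python3 -c "
from h import *
rep()"
```

```text
t: 9.3
eef_pos: [0.5363, 0.1083, 0.1232]
ee_rot: [-3.137, -0.16, -0.001]
contact_force: [-3.9, -0.2, 15.6]
width: 0.0005
t: 9.55
eef_pos: [0.5364, 0.1083, 0.1231]
ee_rot: [-3.136, -0.16, -0.001]
contact_force: [-5.8, -0.7, 25.8]
width: 0.0005
t 9.55 case [ 0.6 31.4] tipz 0.10112588552891946 yawx 5.844635644840641 F [-5.84 -0.69 25.82] w 0.0004974679848384757 tilt 0.07906725236931991
```

The key is on its stop: 26 N, with the tip 16 mm below the rail's top. I'll lift straight up, move clear toward the robot, and look.

```bash
python3 -m creep '[{"dx":0,"dy":0,"dz":-0.003,"twist":0},{"dx":0,"dy":0,"dz":-0.010,"twist":0},{"dx":0,"dy":0,"dz":-0.025,"twist":0},{"dx":0,"dy":0,"dz":-0.045,"twist":0},{"dx":0,"dy":0,"dz":-0.070,"twist":0},{"dx":0,"dy":0,"dz":-0.095,"twist":0},{"dx":0,"dy":0,"dz":-0.120,"twist":0},{"dx":0,"dy":-0.015,"dz":-0.140,"twist":0},{"dx":0,"dy":-0.045,"dz":-0.145,"twist":0},{"dx":0,"dy":-0.080,"dz":-0.150,"twist":0},{"dx":0,"dy":-0.115,"dz":-0.150,"twist":0},{"dx":0,"dy":-0.150,"dz":-0.150,"twist":0},{"dx":0,"dy":-0.185,"dz":-0.150,"twist":0},{"dx":0,"dy":-0.220,"dz":-0.150,"twist":0},{"dx":0,"dy":-0.255,"dz":-0.150,"twist":0},{"dx":0,"dy":-0.285,"dz":-0.150,"twist":0},{"dx":0,"dy":-0.305,"dz":-0.150,"twist":0},{"dx":0,"dy":-0.310,"dz":-0.150,"twist":0},{"dx":0,"dy":-0.310,"dz":-0.150,"twist":0},{"dx":0,"dy":-0.310,"dz":-0.150,"twist":0}]'
python3 - <<'E'
from h import *
rep()
a=grab('top');b=grab('side')
for n,g in(('top',a),('side',b)):
    g0=dict(np.load(n+'0.npz')); P0,P=pts(g0),pts(g)
    def sel(P,x0,x1,y0,y1):
        B0=(P[...,:2]-MID)@ex*1000; B1=(P[...,:2]-MID)@ey*1000
        return P[(B0>x0)&(B0<x1)&(B1>y0)&(B1<y1)&(P[...,2]>.08)][:,2]
    for nm,r in(('cover near',(54,64,-120,120)),('cover far',(165,178,-120,120)),('key',(-8,8,18,44)),('rail',(-8,8,-120,-20))):
        print(n,nm,np.nanmedian(sel(P0,*r)).round(4),np.nanmedian(sel(P,*r)).round(4))
    for nm,s in(('bottle',1),('electrode',-1)):
        for Q in(P0,P):
            A=Q.reshape(-1,3); A=A[(A[:,2]>.108)&(A[:,2]<.2)]; x=(A[:,:2]-MID)@ex*1000; y=(A[:,:2]-MID)@ey*1000
            k=(x>70)&(x<230)&(y*s>145)&(y*s<225); print(n,nm,np.median(x[k]).round(1),np.median(y[k]).round(1))
a=cv2.resize(a['color'][100:300,120:390],(540,400)); b=cv2.resize(b['color'][40:300,140:400],(260,260))
im=np.zeros((400,800,3),np.uint8); im[:,:540]=a; im[:260,540:]=b
cv2.imwrite('pics/m3.png',im[:,:,::-1])
E
```

```text
t: 11.22
eef_pos: [0.5052, 0.4148, 0.2713]
ee_rot: [3.136, 0.158, 0.0]
contact_force: [0.6, 0.2, -0.1]
width: 0.0005
t 11.2167 case [  0.9 339.5] tipz 0.2493230890381328 yawx 5.780551936108785 F [ 0.63  0.18 -0.07] w 0.00045270538085344435 tilt 0.08235865209113345
top cover near 0.1002 0.113
top cover far 0.1003 0.1015
top key 0.1078 0.0997
top rail 0.1156 0.1154
top bottle 149.2 174.6
top bottle 149.4 174.8
top electrode 155.1 -180.6
top electrode 155.2 -180.2
side cover near 0.1019 0.1149
side cover far 0.1018 0.1029
side key 0.1098 0.1021
side rail 0.1172 0.1175
side bottle 147.9 167.9
side bottle 147.7 168.3
side electrode 147.6 -188.8
side electrode 148.5 -188.5
```

View pics/m3.png

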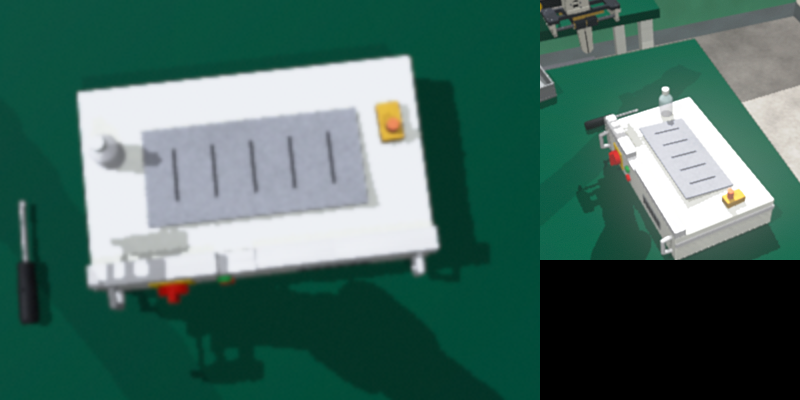

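The key is 8 mm lower, the cover's near edge is about 13 mm up, and the bystanders haven't moved. The arm is clear at case y = 340 mm, so I'll hand in.

```bash
python3 -c "
from plant import job_done
print(job_done())"
```

```text
the job is handed in; nothing more can be done
None
```

The key is fully down, the cover has popped up, and the job is handed in; handing in reports no verdict. The robot's clock read about 11 s of the 51 s allowed.

**What I did:** I put the closed fingertips on the left outer part of the rail with about 10 N and swept right under light contact. The force dropped to zero at the notch, centred about 31–33 mm left of the rail's middle; camera and touch agreed. I pressed the key onto its stop with about 26 N, the tip ending 16 mm below the rail's top, then lifted off and moved clear to the left.

**Last checks, both cameras:**
- **Key:** it is about 8 mm lower than at the start and stayed there after release.
- **Cover:** its near edge is up about 13 mm, which is roughly 0.1 rad. I never touched it.
- **Bystanders:** the bottle and electrode are within 1 mm of where they stood. The driver looks unmoved in the picture. The collar was outside the last picture, but the arm never went near it.
- **Arm:** it was clear of everything, with about 0.6 N of sensor noise.

No check failed or disagreed. The first move command was refused because rows need all four keys (I had left out `dz`); nothing moved, and I resent it.

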